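Clear the test jig and clamp the circuit board

TASK

A cleaning brush has been left lying across the circuit board in the test jig: move it off and leave it lying flat in the grey open tray. Then swing the clamp arm over onto the board, lowering it gently without letting it slam, let go of it and leave it clamped for at least two seconds, and finally swing the arm all the way back open. Leave the board sitting in its nest and do not disturb the bottle, reel or meter.

Things in the scene. Friction and masses are not known exactly. Their poses are not given: they have to be found in the camera images.
- jig: fixed test jig: aluminium plate 240 (x) x 150 (y) x 15 mm with board nest and clamp. Origin: centre of the underside, on the table; z up; x points from nest to hinge. Side rails x = -85 to 45, y = +-50 to +-62 mm, tops 45 mm above the table; end stops 27 mm high at x = -87 and 47; steel hinge bracket 95 mm high, 52 mm wide (y), x = 68 to 102 mm
- clamp (a joint): clamp arm angle, rad: 0 = closed (arm level, foot on the board's big chip), 1.57 = upright, 2.0 = open stop, leaning back off the board. Its weight (0.3 kg) keeps it closed below about 1.57 and open above: it falls if let go between. Arm: steel bar 165 x 18 x 14 mm; round foot 24 mm diameter, 100 mm from the hinge, reaching 57 mm below the arm's axis
- clamp_hinge (a point): on the clamp's hinge axis and in the arm's middle plane, 80 mm above the table, at x = 85, y = 0 mm of the jig; axes as the jig's; the hinge axis is the jig's y axis
- clamp_grip (a point): where to hold the arm: on the axis of the black round cross grip (16 mm diameter, along the jig's y, standing out to +y up to 85 mm from the arm's middle plane) at the arm's free end. In the jig frame: x = 85 - 160 cos(angle), y = 55, z = 80 + 160 sin(angle) mm. Fingers can straddle it from above, closing along the jig's x
- board: green circuit board 120 x 96 x 3 mm, 0.12 kg, loose in the nest between rails and stops (2 mm play), with a black chip 40 x 40 x 5 mm in the middle where the clamp foot lands. Origin: centre of its underside, nominally at x = -20, y = 0, z = 15 mm of the jig; same axes as the jig
- brush: black hand brush, grey bristle block, about 90 g, 165 mm long, 20 mm thick: handle 24 mm wide (x = -82 to 27 mm), head 40 mm wide (x = 27 to 82). Starts lying flat across the tops of the two jig rails, over the board. Origin: middle of its length, underside; x towards the head, z up; centre of mass 10 mm towards the head
- tray: fixed open grey plastic tray 230 (x) x 130 (y) x 30 mm high, walls and floor 4 mm. Origin: centre of its underside, on the table; z up, x along its length
- cleaner: bystander: white bottle with cap, 54 mm diameter, 130 mm high, standing on the table; origin: centre of its underside
- reel: bystander: metal wire reel, 68 mm diameter, 50 mm high, standing on end; origin: centre of its underside
- meter: bystander: grey hand meter 80 (x) x 160 (y) x 34 mm lying on the table; origin: centre of its underside

How it is judged (in metres and radians):
On the way, in this order (a step that is already met when the one before it is completed fails the run):
1. the brush lies flat in the tray, let go, while the clamp is still open (z of brush in the frame of tray below 0.012 m and angle between brush's own z axis and vertical below 0.15 rad and x of brush in the frame of tray between -0.06 and 0.06 m and y of brush in the frame of tray between -0.05 and 0.05 m and contact force between the fingers and brush below 0.1 N and value of joint clamp above 1.57 rad), for 0.2 s.
2. the clamp rests closed on the board with the robot off it for two seconds (value of joint clamp below 0.05 rad and contact force between each of the arm, the fingers and jig below 0.1 N and distance between board and jig below 0.035 m), for 2 s.
At the end, for the whole second after the job is handed in: Clamp arm back open (above 1.7 rad); brush at rest, flat in the tray (underside under 12 mm up in the tray frame, tilt under 0.15 rad, middle within 60 mm along and 50 mm across of the tray centre); board at rest flat in its nest (moved under 10 mm, tilt under 0.04 rad) (value of joint clamp above 1.7 rad and z of brush in the frame of tray below 0.012 m and angle between brush's own z axis and vertical below 0.15 rad and x of brush in the frame of tray between -0.06 and 0.06 m and y of brush in the frame of tray between -0.05 and 0.05 m and z of board in the frame of jig below 0.018 m and angle between board's own z axis and vertical below 0.04 rad and distance of board from where it was at the start of the episode below 0.01 m and linear speed of each of brush, board below 0.02 m/s); the robot touches nothing.
It fails at once if the clamp arm slams down on the board (faster than 3.5 rad/s in the last 0.4 rad) (value of joint clamp below 0.4 rad and velocity of joint clamp below -3.5 rad/s).
It fails at once if the board is knocked out of its nest (moved more than 20 mm) (distance of board from where it was at the start of the episode above 0.02 m).
It fails at once if the bottle, reel or meter is shifted by more than 30 mm or tipped (distance of any of cleaner, reel, meter from where it was at the start of the episode above 0.03 m or angle between any of cleaner, reel's own z axis and vertical above 0.5 rad).
It also fails if it takes over 70 s, if anything falls off the work surface, if the arm or the gripper's body presses on something with over 40 N, if the wrist force passes 120 N, or if a joint passes its speed limit or range.

ROBOT

A 6-joint arm with a two-finger parallel gripper is mounted at the origin on the work surface. World frame = base frame: x ahead of the robot, y to its left, z up, the work surface at z = 0. Lengths are in m, angles in degrees, forces in N, time in s.
With the tool pointing down it reaches from about 0.4 to 0.825 m from the base axis. Payload 7 kg.
Tool frame: the origin (TCP) lies midway between the tips of the shut fingers; the grasp point (between the pads) lies r.grip_depth behind it (r.grip_depth is the distance from the TCP to the grasp point, in m); z points along the fingers, y is the direction in which the jaws open and shut (so a half turn about z gives the same grasp; the last joint's range is limited). The gripper opens to 88 mm and grips with 3 to 60 N. Pads are 19 mm wide; open, the fingers measure 130 mm over their backs; the gripper's body (78 mm by 193 mm) begins 47 mm behind the grasp point.
Start: joints at [80.678, 20.546, 0.682, 0, -70.136, -16.507], TCP at [0.294, 0.608, 0.227] pointing down, gripper open.
Joint ranges: [-176.03, 176.03], [-82.01, 121.73], [-58.28, 71.71], [-173.87, 95.51], [-174.79, -0.11], [-173.66, 173.66]. Speed limits (degrees/s): [136.94, 136.94, 172.46, 180, 180, 180].

INTERFACE

Orientations are given as [roll, pitch, yaw] about the fixed x, y, z axes, in that order (R = Rz(yaw) Ry(pitch) Rx(roll)).
In Python, from plant import r, imaging, close_job gives the robot as it stands.
- The arm moves only by the tool step_arm, never from a script. Its argument "commands" is a list of rows, each a list of 2 entries, a list of its own where there are three numbers: the shift along the tool's x, y, z in mm, then the turn about the tool's z in degrees. In form: [[[x, y, z], twist], ...]. A call has 1 to 20 rows; each row shifts and turns the commanded pose from where the row before left it, along the tool's axes as they then stand; what a row does not reach is not made up. A row lasts 1/8 s, in which the tool goes at most 62.5 mm and 10.7 degrees, less where a joint would pass 70% of its speed; a pose out of reach is approached as far as the arm can. A call with a gripper value outside its range is refused whole. "gripper" is the closure, from 0 (fully open) to 1 (shut), set as the call begins (left out, the last holds). The fingers move at their own pace and stop on an object; "grip_force" is the grip in N (left out, the last holds). Time passes only in rows, so rows that do not move let the fingers close. It gives the time, the measured TCP pose, the force and the opening at its end, in the units of the state.
- r.get_state(): the state, without advancing time (a new reading comes with each control period).
- imaging.capture(name): name is "scene" or "top" or "wrist"; returns a dict with "img" (384x512x3 uint8, red, green, blue), "z_map" (384x512 float32, m along the optical axis (not along the pixel's ray), 0 where there is no reading), "vfov" (degrees; the focal length in pixels is half the picture's height over the tangent of half this angle, whatever the lens; pixels are square), "cx", "cy" (the principal point, pixels), "extrinsics" (4x4, takes a point from camera to world coordinates); the wrist camera has in their place "T_tool_cam" (4x4, takes a point from camera to tool coordinates, whose origin is the TCP and whose axes are the flange's). Camera axes: x right, y down, z forward; pixel columns grow to the right and rows downward; lengths in m; the calibration is good to about 2 mm. The wrist camera is an equidistant fisheye: a pixel r from the principal point sees the ray r / f radians off the axis. A picture is of the moment at which its call begins: read the wrist's pose just before it.
- close_job(): hands the job in, once; it reports no verdict.
The state is a dict: "time_s": time; "joints": joint angles; "qd": joint speeds; "joint_torque": joint torques, N m; "tcp_pos": TCP position; "eef_rot": TCP orientation; "contact_force": force on the tool from outside, world axes, zero at the start; "moment": the same for the moment, N m; "gripper_width": finger opening in m.
Only numpy, scipy, OpenCV 4.12 (cv2) and the standard library are available. Lean on these libraries where they do the work, as an engineer would, in place of code of your own. Each camera call takes 0.05 s, during which the arm holds its last target.

## Working session

There is one attempt and no reset: what is moved stays moved. The work goes in short steps, Python scripts to look and compute and a tool call to move; the robot and the scene stay as the last step left them, time stands still between calls to the robot, and variables do not carry over. Pictures are saved under pics/ and viewed, and the job is handed in when it is done.

Besides the shell and the picture viewer there is one more tool, called after "Emit:" in YAML: its name, and indented under it one key for each argument. step_arm: Moves the arm, as the interface text tells. Its arguments: {"type":"object","properties":{"commands":{"type":"array","items":{"type":"array"}},"gripper":{"type":"number"},"grip_force":{"type":"number"}},"required":["commands"]}

```bash
ls; mkdir -p pics; python3 - <<'E'
from plant import r, imaging
import cv2, json
print(r.get_state(), r.grip_depth)
for n in ["scene","top","wrist"]:
    c=imaging.capture(n)
    cv2.imwrite(f"pics/{n}0.png",c["img"][:,:,::-1])
    print(n,{k:(v if not hasattr(v,'shape') or v.size<20 else v.shape) for k,v in c.items()})
E
```

```text
pics
{'time_s': 0.0, 'joints': array([ 8.06796871e+01,  2.05925899e+01,  6.33013841e-01, -1.98977755e-02,
       -7.01367763e+01, -1.65070096e+01]), 'qd': array([-0.00343392,  0.03180763,  0.08175431,  0.04225366, -0.02763271,
       -0.04957528]), 'joint_torque': array([ 8.55449780e-04, -5.82713163e+01,  2.93062466e+01,  6.99744925e+00,
        7.11334185e-03, -1.50826386e-04]), 'tcp_pos': array([0.29387988, 0.60710981, 0.22560459]), 'eef_rot': array([ 1.79902304e+02, -9.44538357e-03, -2.58340910e+01]), 'contact_force': array([-0.42809659,  0.50638435, -0.58403074]), 'moment': array([ 0.02198023, -0.01435421, -0.00026757]), 'gripper_width': 0.08754938101199372} 0.0188
scene {'img': (384, 512, 3), 'z_map': (384, 512), 'vfov': 44.880035747729124, 'cx': 259.3957686029975, 'cy': 197.32884148766357, 'extrinsics': array([[-0.55435693,  0.50252803, -0.66344101,  1.23678394],
       [ 0.83227617,  0.33681143, -0.44031175,  0.42021971],
       [ 0.00218552, -0.79625601, -0.60495585,  0.68500942],
       [ 0.        ,  0.        ,  0.        ,  1.        ]])}
top {'img': (384, 512, 3), 'z_map': (384, 512), 'vfov': 57.38312627354099, 'cx': 253.32666082106618, 'cy': 188.81572871296933, 'extrinsics': array([[-0.00886928, -0.98789865,  0.15484702,  0.46133365],
       [-0.99976015,  0.00565958, -0.02115679, -0.01681311],
       [ 0.0200244 , -0.15499752, -0.9877119 ,  0.90329293],
       [ 0.        ,  0.        ,  0.        ,  1.        ]])}
wrist {'img': (384, 512, 3), 'z_map': (384, 512), 'vfov': 65.70646984690485, 'cx': 257.59801543762285, 'cy': 188.74699478428428, 'T_tool_cam': array([[ 4.02334938e-04, -9.63293917e-01, -2.68448630e-01,
         7.18271853e-02],
       [ 9.99999839e-01,  2.80158877e-04,  4.93425992e-04,
         1.04585302e-03],
       [-4.00105990e-04, -2.68448785e-01,  9.63293875e-01,
        -1.58312804e-01],
       [ 0.00000000e+00,  0.00000000e+00,  0.00000000e+00,
         1.00000000e+00]])}
```

View pics/scene0.png

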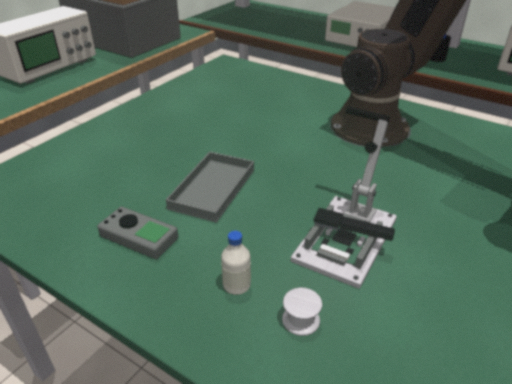

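View pics/top0.png

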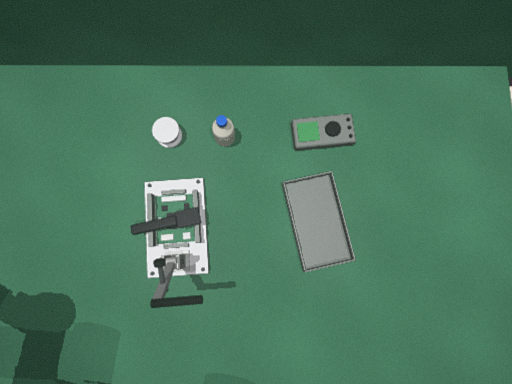

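View pics/wrist0.png

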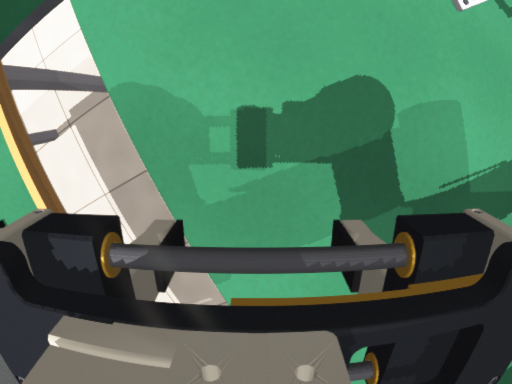

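```bash
cat > h.py <<'E'
import numpy as np, cv2
from plant import r, imaging
def foc(c): return c["img"].shape[0]/2/np.tan(np.radians(c["vfov"]/2))
def ray_plane(c,uv,z):
    f=foc(c);uv=np.atleast_2d(uv).astype(float);T=c["extrinsics"]
    d=np.c_[(uv[:,0]-c["cx"])/f,(uv[:,1]-c["cy"])/f,np.ones(len(uv))]@T[:3,:3].T
    o=T[:3,3]; s=(z-o[2])/d[:,2]
    return o+s[:,None]*d
def proj(c,P):
    T=c["extrinsics"];f=foc(c);p=(np.atleast_2d(P)-T[:3,3])@T[:3,:3]
    return np.c_[p[:,0]/p[:,2]*f+c["cx"],p[:,1]/p[:,2]*f+c["cy"]]
def cloud(c):
    f=foc(c);T=c["extrinsics"];z=c["z_map"];v,u=np.mgrid[:z.shape[0],:z.shape[1]]
    p=np.stack([(u-c["cx"])/f*z,(v-c["cy"])/f*z,z],-1)
    return p@T[:3,:3].T+T[:3,3]
E
python3 - <<'E'
from h import *
c=imaging.capture("top"); np.savez("top.npz",**c)
im=c["img"]
cr=im[165:320,115:365][:,:,::-1]
cv2.imwrite("pics/topcrop.png",cv2.resize(cr,None,fx=3.2,fy=3.2,interpolation=cv2.INTER_CUBIC))
W=cloud(c)
for n,uv in dict(table=(250,250),tray=(318,222),rim=(0,0),reel=(166,130),bottle=(222,120),meter=(333,130),brush=(150,226),head=(188,216),grip=(185,300),plate=(150,260)).items(): print(n,W[uv[1],uv[0]].round(4),im[uv[1],uv[0]])
hsv=cv2.cvtColor(im,cv2.COLOR_RGB2HSV)
g=(hsv[...,1]<110)|(W[...,2]>0.02)
print(hsv[250,250])
for n,(x0,y0,x1,y1) in dict(jig=(135,170,215,285),tray=(275,165,360,280)).items():
    m=np.zeros(g.shape,np.uint8);
    if n=="jig": m[y0:y1,x0:x1]=((im.min(2)>130))[y0:y1,x0:x1]
    else: m[y0:y1,x0:x1]=(hsv[...,1]<90)[y0:y1,x0:x1]
    cs,_=cv2.findContours(m,cv2.RETR_EXTERNAL,cv2.CHAIN_APPROX_NONE)
    pts=np.vstack([k for k in cs if len(k)>10])[:,0]
    z=0.015 if n=="jig" else 0.03
    P=ray_plane(c,pts,z)[:,:2]
    rect=cv2.minAreaRect((P*1000).astype(np.float32)); print(n,rect)
E
```

```text
table [ 0.4459 -0.0263  0.0013] [ 78 127  97]
tray [ 0.515  -0.2009  0.0059] [147 155 148]
rim [ 1.257   0.7843 -0.1516] [31 61 43]
reel [0.7463 0.1835 0.0495] [230 231 232]
bottle [0.7425 0.0371 0.1317] [ 60 118 218]
meter [ 0.7486 -0.2416  0.0397] [49 57 56]
brush [0.5051 0.2105 0.0651] [74 79 80]
head [0.5281 0.1214 0.0653] [73 76 76]
grip [0.3606 0.096  0.2336] [46 55 51]
plate [0.4242 0.2202 0.0179] [229 231 232]
[ 72  98 127]
jig ((506.1547546386719, 161.06439208984375), (240.9739532470703, 150.85919189453125), 3.926827907562256)
tray ((518.0330810546875, -194.3872833251953), (233.41294860839844, 137.718994140625), 12.247467994689941)
```

View pics/topcrop.png

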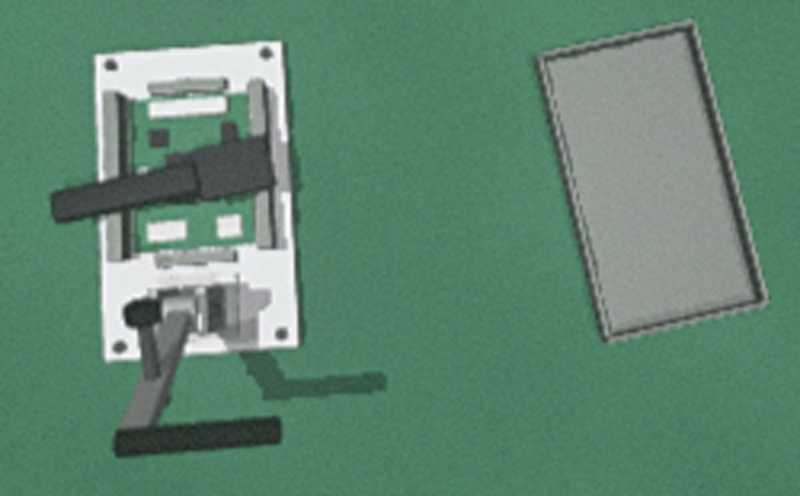

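```bash
python3 - <<'E'
from h import *
c=dict(np.load("top.npz")); im=c["img"]; W=cloud(c)
a=np.radians(183.93);R=np.array([[np.cos(a),-np.sin(a)],[np.sin(a),np.cos(a)]]);o=np.array([.506,.161])
m=np.zeros(im.shape[:2],np.uint8)
s=(W[...,2]>0.057)&(W[...,2]<0.075)&(im.max(2)<110); m[195:245,125:212]=s[195:245,125:212]
m=cv2.morphologyEx(m,cv2.MORPH_OPEN,np.ones((3,3)))
n,l,st,_=cv2.connectedComponentsWithStats(m); k=1+st[1:,4].argmax();print(st[1:])
v,u=np.nonzero(l==k)
P=ray_plane(c,np.c_[u,v],0.065)[:,:2]
J=(P-o)@R
print("z",np.median(W[v,u,2]))
print(cv2.minAreaRect((P*1000).astype(np.float32)))
# axis by handle only
mu=P.mean(0);w,V=np.linalg.eigh(np.cov((P-mu).T));ax=V[:,1]*np.sign(-V[1,1])
t=(P-mu)@ax;n_=np.array([-ax[1],ax[0]]);d=(P-mu)@n_
for lo in np.arange(-.1,.1,.01):
    q=(t>=lo)&(t<lo+.01)
    if q.sum()>3: print(round(lo,3),q.sum(),(d[q].min()*1000).round(1),(d[q].max()*1000).round(1),(d[q].mean()*1000).round(1))
print("mu",mu,"ax",ax,np.degrees(np.arctan2(ax[1],ax[0])),t.min(),t.max())
ctr=mu+ax*(t.min()+t.max())/2
print("centre",ctr,"jig",(ctr-o)@R, "axjig",ax@R)
# board comps height & clamp
for lab,lo,hi in [("foot/arm",.1,.3)]:
    q=(W[...,2]>.1)&(W[...,2]<.27); q[:165]=0;q[320:]=0;q[:,:115]=0;q[:,240:]=0
    Q=W[q];Jq=(Q[:,:2]-o)@R
    for zb in np.arange(.1,.25,.02):
        b=(Q[:,2]>zb)&(Q[:,2]<zb+.02)
        if b.sum(): print(zb.round(2),b.sum(),Jq[b].min(0).round(3),Jq[b].max(0).round(3))
E
```

```text
[[131 207  70  27 853]]
z 0.06560113099733234
((514.6614379882812, 175.0626220703125), (40.25225067138672, 164.398681640625), 12.14790153503418)
-0.1 8 -8.8 7.9 -0.3
-0.09 44 -10.8 12.1 0.7
-0.08 40 -11.3 11.9 0.8
-0.07 45 -12.1 12.2 -0.1
-0.06 42 -11.8 10.6 -0.6
-0.05 44 -12.0 11.7 -0.2
-0.04 44 -11.8 12.0 0.2
-0.03 36 -12.0 11.0 -1.8
-0.02 42 -11.7 12.1 0.0
-0.01 44 -12.0 11.6 -0.3
-0.0 43 -11.7 11.9 -0.1
0.01 52 -18.9 20.0 0.4
0.02 71 -19.9 20.3 0.2
0.03 71 -19.6 19.8 -0.1
0.04 72 -19.9 20.1 -0.0
0.05 70 -19.6 20.4 0.4
0.06 71 -19.8 19.7 -0.1
0.07 14 -18.0 18.6 0.3
mu [0.51658188 0.16520491] ax [ 0.20912271 -0.97788941] -77.92905397897559 -0.092235622679112 0.07213736249597658
centre [0.51448038 0.17503185] jig [-0.00942215 -0.01341763] axjig [-0.14160871  0.98992271]
0.1 42 [ 0.085 -0.007] [0.103 0.01 ]
0.12 50 [ 0.093 -0.007] [0.112 0.01 ]
0.14 39 [ 0.103 -0.003] [0.122 0.011]
0.16 56 [ 0.107 -0.008] [0.138 0.01 ]
0.18 189 [ 0.071 -0.011] [0.141 0.013]
0.2 123 [ 0.076 -0.008] [0.145 0.012]
0.22 485 [ 0.14 -0.01] [0.159 0.086]
```

The jig fit gives its centre at (506, 161) mm with yaw 183.9°. The brush is centred at (514.5, 175) with its axis at -77.9°. The tray is centred at (518, -194) with its axis at 12.2°. I'll move above the overhanging handle first, because that keeps the gripper body clear of the clamp foot.

Emit:
step_arm:
  commands:
    - [[0,0,0],10.4]
    - [[0,0,0],10.4]
    - [[0,0,0],10.4]
    - [[0,0,0],10.4]
    - [[0,0,0],10.5]
    - [[51,-16,0],0]
    - [[51,-16,0],0]
    - [[51,-16,0],0]
    - [[51,-15,0],0]
    - [[51,-15,0],0]
    - [[51,-16,0],0]
    - [[51,-16,0],0]
    - [[50,-16,0],0]
    - [[0,0,0],0]
    - [[0,0,0],0]
  gripper: 0
  grip_force: 40

```text
time_s: 2.08
tcp_pos: [0.5024, 0.2357, 0.2265]
eef_rot: [180.0, 0.0, -78.0]
contact_force: [-0.4, -0.4, 1.4]
gripper_width: 0.0873
```

```bash
python3 - <<'E'
from h import *
s=r.get_state(); print({k:np.round(v,3) for k,v in s.items() if k!='joint_torque'})
c=imaging.capture("wrist"); np.savez("w1.npz",**c); cv2.imwrite("pics/wrist1.png",c["img"][:,:,::-1])
E
```

```text
{'time_s': np.float64(2.075), 'joints': array([ 4.5341e+01,  9.2830e+00, -1.4637e+01, -1.2000e-02, -6.6084e+01,
       -3.3326e+01]), 'qd': array([ 1.347,  0.063,  0.227,  0.052,  0.01 , -0.113]), 'tcp_pos': array([0.502, 0.236, 0.226]), 'eef_rot': array([ 1.79992e+02,  8.00000e-03, -7.79890e+01]), 'contact_force': array([-0.372, -0.363,  1.372]), 'moment': array([ 0.147, -0.064,  0.007]), 'gripper_width': np.float64(0.087)}
```

View pics/wrist1.png

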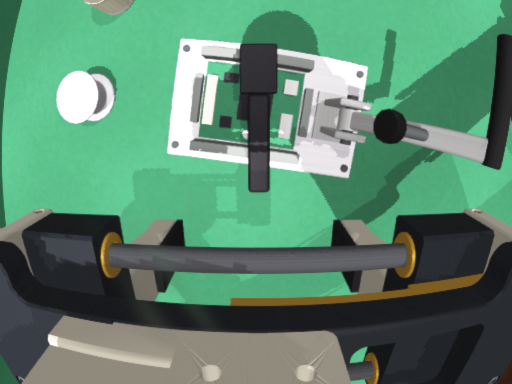

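The wrist view shows the handle end at (259, 190), lined up with the tool axis. The clamp foot is at (390, 127), well to the side. Descending now.

Emit:
step_arm:
  commands:
    - [[0,0,45],0]
    - [[0,0,45],0]
    - [[0,0,40],0]
    - [[0,0,25],0]
    - [[0,0,13],0]
    - [[0,0,8],0]
    - [[0,0,0],0]
    - [[0,0,0],0]
    - [[0,0,0],0]

```text
time_s: 3.25
tcp_pos: [0.5028, 0.2362, 0.0514]
eef_rot: [-179.9, 0.0, -77.9]
contact_force: [-0.1, -0.1, 0.3]
gripper_width: 0.0878
```

Emit:
step_arm:
  commands:
    - [[0,0,0],0]
    - [[0,0,0],0]
    - [[0,0,0],0]
    - [[0,0,0],0]
    - [[0,0,0],0]
    - [[0,0,0],0]
    - [[0,0,0],0]
    - [[0,0,0],0]
  gripper: 1

```text
time_s: 4.25
tcp_pos: [0.5024, 0.2359, 0.0505]
eef_rot: [180.0, -0.0, -77.9]
contact_force: [0.4, -0.4, -0.1]
gripper_width: 0.0235
```

Emit:
step_arm:
  commands:
    - [[0,0,-10],0]
    - [[0,0,-20],0]
    - [[0,0,-30],0]
    - [[0,0,-40],0]
    - [[0,0,-40],0]
    - [[0,0,-40],0]
    - [[0,0,-40],0]
    - [[0,0,-30],0]
    - [[0,0,-10],0]
    - [[0,0,0],0]
    - [[0,0,0],0]

```text
time_s: 5.62
tcp_pos: [0.5018, 0.2356, 0.3091]
eef_rot: [179.9, -0.0, -77.9]
contact_force: [0.0, 0.0, -2.0]
gripper_width: 0.0234
```

```bash
python3 - <<'E'
from h import *
s=r.get_state(); print({k:np.round(v,3) for k,v in s.items() if k!='joint_torque'})
c=imaging.capture("wrist"); np.savez("w2.npz",**c); cv2.imwrite("pics/wrist2.png",c["img"][:,:,::-1])
c=imaging.capture("scene"); np.savez("s2.npz",**c); cv2.imwrite("pics/scene2.png",c["img"][:,:,::-1])
E
```

```text
{'time_s': np.float64(5.625), 'joints': array([ 4.5370e+01,  6.7260e+00, -6.8780e+00, -3.1000e-02, -7.6525e+01,
       -3.3294e+01]), 'qd': array([-0.16 ,  0.39 ,  0.012,  0.182, -0.186,  0.047]), 'tcp_pos': array([0.502, 0.236, 0.309]), 'eef_rot': array([ 1.79876e+02, -4.60000e-02, -7.79310e+01]), 'contact_force': array([ 1.000e-03,  2.200e-02, -1.957e+00]), 'moment': array([ 0.147, -0.017,  0.043]), 'gripper_width': np.float64(0.023)}
```

View pics/wrist2.png

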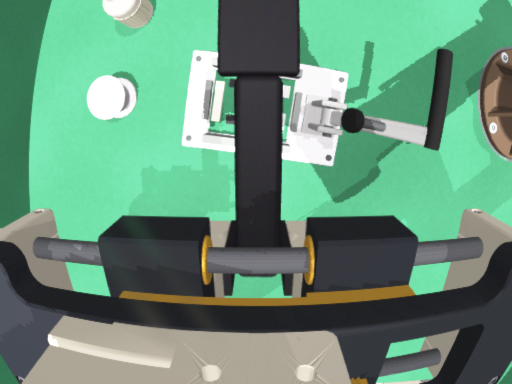

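View pics/scene2.png

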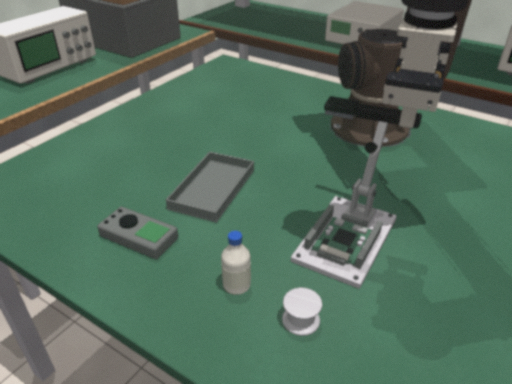

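```bash
python3 - <<'E'
from h import *
c=dict(np.load("w2.npz")); z=c["z_map"]; f=foc(c); im=c["img"]
v,u=np.mgrid[:384,:512]; dx=u-c["cx"];dy=v-c["cy"];rr=np.hypot(dx,dy)+1e-9;th=rr/f
p=np.stack([dx/rr*np.tan(th)*z,dy/rr*np.tan(th)*z,z],-1)
T=c["T_tool_cam"];P=p@T[:3,:3].T+T[:3,3]
for n,(a,b,c1,d) in dict(head=(235,15,285,60),h1=(245,85,272,120),h2=(245,130,272,170),h3=(245,180,272,210)).items():
    q=P[b:d,a:c1].reshape(-1,3); print(n,np.median(q,0).round(4))
E
```

```text
head [ 0.1079  0.0016 -0.0143]
h1 [ 0.0757  0.0011 -0.0144]
h2 [ 0.0526  0.0012 -0.0144]
h3 [ 0.0298  0.0012 -0.0145]
```

The brush is held level, with its underside 5.6 mm below the TCP. Next I turn it and carry it over the tray.

Emit:
step_arm:
  commands:
    - [[0,0,0],-5]
    - [[0,0,0],-10]
    - [[0,0,0],-10]
    - [[0,0,0],-10]
    - [[0,0,0],-10]
    - [[0,0,0],-10]
    - [[0,0,0],-10]
    - [[0,0,0],-10]
    - [[0,0,0],-10]
    - [[0,0,0],-5.2]
    - [[0,0,0],0]
    - [[0,0,0],0]

```text
time_s: 7.22
tcp_pos: [0.5023, 0.2358, 0.3101]
eef_rot: [180.0, 0.0, 12.2]
contact_force: [-0.5, 0.3, -0.3]
gripper_width: 0.0236
```

Emit:
step_arm:
  commands:
    - [[-5,15,0],0]
    - [[-9,30,0],0]
    - [[-14,42,0],0]
    - [[-14,42,0],0]
    - [[-14,42,0],0]
    - [[-14,42,0],0]
    - [[-14,42,0],0]
    - [[-14,42,0],0]
    - [[-14,42,0],0]
    - [[-12,42,0],0]
    - [[-9,28,0],0]
    - [[-4,14,0],0]
    - [[0,0,0],0]
    - [[0,0,0],0]
    - [[0,0,0],0]

```text
time_s: 9.1
tcp_pos: [0.4586, -0.2059, 0.3107]
eef_rot: [-180.0, -0.0, 12.3]
contact_force: [-0.7, 0.6, -0.8]
gripper_width: 0.0237
```

```bash
python3 - <<'E'
from h import *
s=r.get_state(); print({k:np.round(v,4) for k,v in s.items() if k!='joint_torque'})
c=imaging.capture("wrist"); np.savez("w3.npz",**c); cv2.imwrite("pics/wrist3.png",c["img"][:,:,::-1])
E
```

```text
{'time_s': np.float64(9.1), 'joints': array([-1.747800e+00,  1.387700e+00, -1.253020e+01, -3.900000e-03,
       -7.606950e+01,  1.040773e+02]), 'qd': array([ 0.032 ,  0.067 ,  0.0973,  0.0412, -0.055 ,  0.1079]), 'tcp_pos': array([ 0.4586, -0.2059,  0.3107]), 'eef_rot': array([-1.799994e+02, -1.320000e-02,  1.232860e+01]), 'contact_force': array([-0.715 ,  0.6467, -0.8068]), 'moment': array([-0.13  ,  0.0328, -0.0147]), 'gripper_width': np.float64(0.0237)}
```

View pics/wrist3.png

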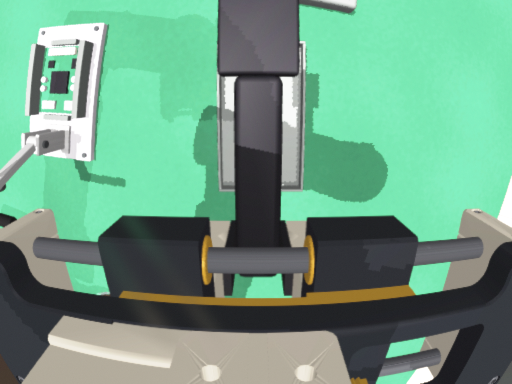

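Emit:
step_arm:
  commands:
    - [[0,0,20],0]
    - [[0,0,40],0]
    - [[0,0,50],0]
    - [[0,0,50],0]
    - [[0,0,45],0]
    - [[0,0,35],0]
    - [[0,0,25],0]
    - [[0,0,15],0]
    - [[0,0,8],0]
    - [[0,0,0],0]
    - [[0,0,4],0]
    - [[0,0,4],0]
    - [[0,0,3],0]
    - [[0,0,0],0]
    - [[0,0,0],0]

```text
time_s: 11.02
tcp_pos: [0.4585, -0.2066, 0.0116]
eef_rot: [180.0, -0.0, 12.3]
contact_force: [0.0, 0.4, -0.5]
gripper_width: 0.0237
```

Emit:
step_arm:
  commands:
    - [[0,0,1],0]
    - [[0,0,0.5],0]
    - [[0,0,0],0]
    - [[0,0,0],0]

```text
time_s: 11.52
tcp_pos: [0.4585, -0.2066, 0.0101]
eef_rot: [180.0, -0.0, 12.3]
contact_force: [0.1, 0.2, -1.4]
gripper_width: 0.0234
```

Emit:
step_arm:
  commands:
    - [[0,0,0],0]
    - [[0,0,0],0]
    - [[0,0,0],0]
    - [[0,0,0],0]
    - [[0,0,0],0]
  gripper: 0.5

```text
time_s: 12.15
tcp_pos: [0.4585, -0.2066, 0.0101]
eef_rot: [-180.0, -0.0, 12.3]
contact_force: [-0.5, -0.5, 0.0]
gripper_width: 0.0437
```

Emit:
step_arm:
  commands:
    - [[0,0,-10],0]
    - [[0,0,-20],0]
    - [[0,0,-40],0]
    - [[0,0,-50],0]
    - [[0,0,-50],0]
    - [[0,0,-50],0]
    - [[0,0,-50],0]
    - [[0,0,-40],0]
    - [[0,0,-20],0]
    - [[0,0,0],0]
    - [[0,0,0],0]

```text
time_s: 13.52
tcp_pos: [0.4579, -0.2064, 0.3395]
eef_rot: [-180.0, 0.0, 12.3]
contact_force: [0.0, -0.3, 0.4]
gripper_width: 0.0437
```

```bash
python3 - <<'E'
from h import *
s=r.get_state(); print({k:np.round(v,4) for k,v in s.items() if k!='joint_torque'})
c=imaging.capture("wrist"); cv2.imwrite("pics/wrist4.png",c["img"][:,:,::-1])
c=imaging.capture("top"); np.savez("t4.npz",**c); cv2.imwrite("pics/top4.png",c["img"][:,:,::-1])
E
```

```text
{'time_s': np.float64(13.525), 'joints': array([-1.831600e+00,  7.955000e-01, -9.478200e+00, -2.600000e-02,
       -7.976990e+01,  1.041017e+02]), 'qd': array([ 0.0579,  0.5594, -0.5756,  0.067 ,  0.0574, -0.0177]), 'tcp_pos': array([ 0.4579, -0.2064,  0.3395]), 'eef_rot': array([-1.799646e+02,  3.600000e-02,  1.226550e+01]), 'contact_force': array([ 0.0094, -0.3129,  0.403 ]), 'moment': array([-0.04  , -0.0349, -0.0008]), 'gripper_width': np.float64(0.0437)}
```

View pics/wrist4.png

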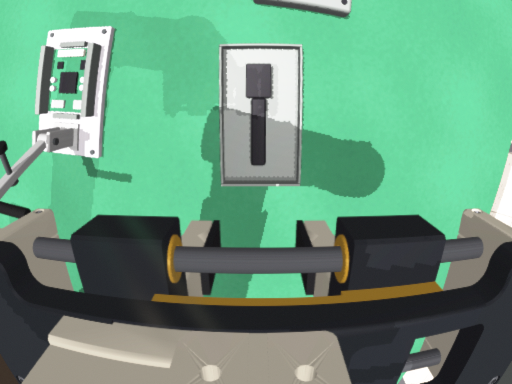

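View pics/top4.png

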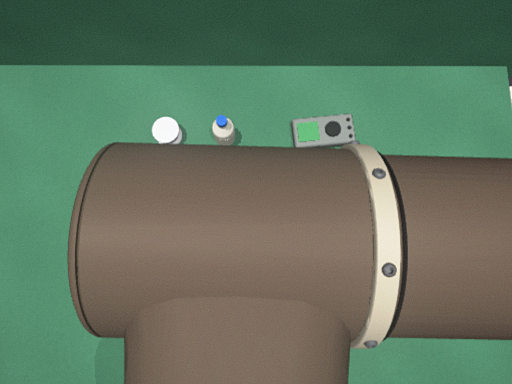

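```bash
python3 - <<'E'
import numpy as np
from scipy.optimize import fsolve
D=np.array([[20.546,.682,.294,.608,.227],[9.283,-14.637,.5022,.2357,.2263],[6.726,-6.878,.5018,.2356,.3091],[1.3877,-12.53,.4586,-.2059,.3107],[.7955,-9.478,.4579,-.2064,.3395]])
A=[];b=[]
for J2,J3,x,y,z in D:
    a=np.radians(J2);p=np.radians(J3-J2);pl=np.sqrt(x*x+y*y-.192**2)
    A+= [[1,0,np.sin(a),np.cos(p),-np.sin(p)],[0,1,np.cos(a),np.sin(p),np.cos(p)]];b+=[pl,z]
A=np.array(A);b=np.array(b)
# params a1,z0,L2,L3,h
s=np.linalg.lstsq(A,b,rcond=1e-4);print(s[0],np.abs(A@s[0]-b).max(),s[3])
a1,z0,L2,L3,h=s[0]
def fk(q): a,p=np.radians(q[0]),np.radians(q[1]-q[0]);return np.array([a1+L2*np.sin(a)+L3*np.cos(p)-h*np.sin(p),z0+L2*np.cos(a)+L3*np.sin(p)+h*np.cos(p)])
for r_,z in [(.4,.21),(.371,.207),(.38,.207),(.4,.23),(.371,.30),(.4,.3)]:
    t=np.array([np.sqrt(r_**2-.192**2),z]);q,_,ok,_=fsolve(lambda q:fk(q)-t,[-10,-30],full_output=1);print(r_,z,q,ok)
E
```

```text
[ 1.07434679e-04 -1.81006252e-01  6.02524811e-01  4.62864244e-01
  6.91822998e-04] 0.0006723029251191059 [3.86620552 3.15938883 0.19752771 0.13513786 0.11592089]
0.4 0.21 [ -5.96027059 -32.78574555] 1
0.371 0.207 [ -9.24567193 -35.85366607] 1
0.38 0.207 [ -8.15439038 -35.00278129] 1
0.4 0.23 [ -6.91566706 -30.84838932] 1
0.371 0.3 [-12.75880732 -26.164712  ] 1
0.4 0.3 [ -9.35409201 -23.634937  ] 1
```

The brush lies flat, centred in the tray at about (259, 115) in the wrist view, and it has been let go. Now I go above the clamp grip.

Emit:
step_arm:
  commands:
    - [[0,0,0],5]
    - [[0,0,0],10]
    - [[0,0,0],10]
    - [[0,0,0],10]
    - [[0,0,0],10]
    - [[0,0,0],10]
    - [[0,0,0],10]
    - [[0,0,0],10]
    - [[0,0,0],10]
    - [[0,0,0],9]
    - [[0,0,0],4.3]
    - [[0,0,0],0]
  gripper: 0

```text
time_s: 15.12
tcp_pos: [0.4581, -0.2065, 0.3392]
eef_rot: [179.9, 0.0, -86.0]
contact_force: [-0.0, 0.3, -0.2]
gripper_width: 0.0877
```

Emit:
step_arm:
  commands:
    - [[-15,4,0],0]
    - [[-30,8,0],0]
    - [[-40,10,0],0]
    - [[-40,10,0],0]
    - [[-40,10,0],0]
    - [[-40,10,0],0]
    - [[-40,10,0],0]
    - [[-30,8,0],0]
    - [[-20,6,0],0]
    - [[-10,2,0],0]
    - [[0,0,0],0]
    - [[0,0,0],0]
    - [[0,0,0],0]

```text
time_s: 16.75
tcp_pos: [0.3597, 0.0918, 0.34]
eef_rot: [180.0, -0.0, -86.1]
contact_force: [0.2, -1.0, 0.7]
gripper_width: 0.0877
```

```bash
python3 - <<'E'
from h import *
s=r.get_state(); print({k:np.round(v,4) for k,v in s.items() if k!='joint_torque'})
c=imaging.capture("wrist"); np.savez("w5.npz",**c); cv2.imwrite("pics/wrist5.png",c["img"][:,:,::-1])
c=imaging.capture("scene"); cv2.imwrite("pics/scene5.png",c["img"][:,:,::-1])
E
```

```text
{'time_s': np.float64(16.75), 'joints': array([ 4.54279e+01, -1.35596e+01, -2.16924e+01,  9.00000e-04,
       -8.18778e+01, -4.15121e+01]), 'qd': array([ 0.0027,  0.0205,  0.0663, -0.1392,  0.0438, -0.1189]), 'tcp_pos': array([0.3597, 0.0918, 0.34  ]), 'eef_rot': array([ 1.799926e+02, -7.800000e-03, -8.608400e+01]), 'contact_force': array([ 0.2442, -0.978 ,  0.7372]), 'moment': array([ 0.0601, -0.0915,  0.0385]), 'gripper_width': np.float64(0.0877)}
```

View pics/wrist5.png

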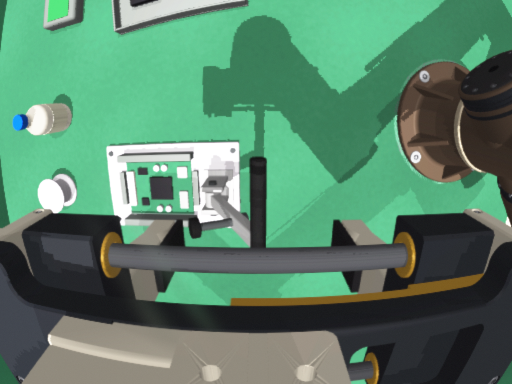

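View pics/scene5.png

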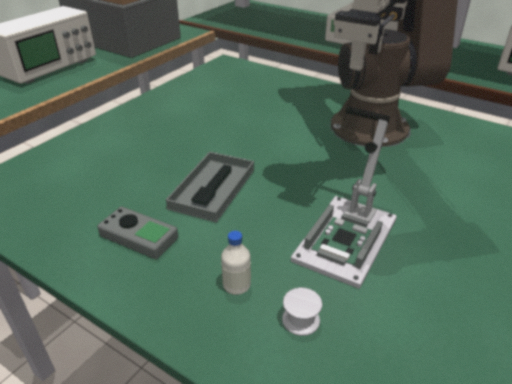

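The grip runs straight down column 258 of the wrist view, so it is centred between the jaws. I descend, close lightly and compute the arc.

Emit:
step_arm:
  commands:
    - [[0,0,30],0]
    - [[0,0,40],0]
    - [[0,0,30],0]
    - [[0,0,20],0]
    - [[0,0,8],0]
    - [[0,0,4],0]
    - [[0,0,0],0]
    - [[0,0,0],0]

```text
time_s: 17.85
tcp_pos: [0.3599, 0.0925, 0.2087]
eef_rot: [-179.9, 0.0, -86.0]
contact_force: [-0.6, -0.0, 0.0]
gripper_width: 0.0877
```

Emit:
step_arm:
  commands:
    - [[0,0,0],0]
    - [[0,0,0],0]
    - [[0,0,0],0]
    - [[0,0,0],0]
    - [[0,0,0],0]
    - [[0,0,0],0]
    - [[0,0,0],0]
    - [[0,0,0],0]
  gripper: 1
  grip_force: 15

```text
time_s: 18.85
tcp_pos: [0.3596, 0.0923, 0.2081]
eef_rot: [-180.0, -0.0, -86.0]
contact_force: [0.4, -0.3, -0.3]
gripper_width: 0.0155
```

```bash
python3 - <<'E'
import numpy as np
t=np.arange(2.0,-.01,-.1); y=-160*np.cos(t); z=-160*np.sin(t)
print([[round(a,1),round(b,1)] for a,b in zip(np.diff(y),np.diff(z))])
E
```

```text
[[np.float64(-14.9), np.float64(-5.9)], [np.float64(-15.4), np.float64(-4.4)], [np.float64(-15.7), np.float64(-2.9)], [np.float64(-15.9), np.float64(-1.3)], [np.float64(-16.0), np.float64(0.3)], [np.float64(-15.9), np.float64(1.9)], [np.float64(-15.6), np.float64(3.5)], [np.float64(-15.2), np.float64(5.0)], [np.float64(-14.6), np.float64(6.5)], [np.float64(-13.9), np.float64(8.0)], [np.float64(-13.0), np.float64(9.3)], [np.float64(-12.0), np.float64(10.6)], [np.float64(-10.9), np.float64(11.7)], [np.float64(-9.7), np.float64(12.7)], [np.float64(-8.4), np.float64(13.6)], [np.float64(-7.0), np.float64(14.4)], [np.float64(-5.5), np.float64(15.0)], [np.float64(-4.0), np.float64(15.5)], [np.float64(-2.4), np.float64(15.8)], [np.float64(-0.8), np.float64(16.0)]]
```

Gripped at 15.5 mm on the 16 mm bar. I swing the first half, to 1.2 rad, and check the forces.

Emit:
step_arm:
  commands:
    - [[0,-7.5,-3],0]
    - [[0,-7.5,-3],0]
    - [[0,-15.4,-4.4],0]
    - [[0,-15.7,-2.9],0]
    - [[0,-15.9,-1.3],0]
    - [[0,-16,0.3],0]
    - [[0,-15.9,1.9],0]
    - [[0,-15.6,3.5],0]
    - [[0,-15.2,5],0]
    - [[0,0,0],0]
    - [[0,0,0],0]

```text
time_s: 20.23
tcp_pos: [0.4842, 0.1009, 0.2118]
eef_rot: [-180.0, -0.0, -86.0]
contact_force: [0.5, -3.5, -1.3]
gripper_width: 0.0158
```

```bash
python3 - <<'E'
from h import *
s=r.get_state(); print({k:np.round(v,4) for k,v in s.items() if k!='joint_torque'})
c=imaging.capture("wrist"); np.savez("w6.npz",**c); cv2.imwrite("pics/wrist6.png",c["img"][:,:,::-1])
E
```

```text
{'time_s': np.float64(20.225), 'joints': array([ 3.45925e+01,  4.01650e+00, -2.28015e+01,  9.30000e-03,
       -6.31839e+01, -3.06385e+01]), 'qd': array([ 0.2804, -0.7794, -0.4219, -0.1   , -0.2768, -0.0711]), 'tcp_pos': array([0.4842, 0.1009, 0.2118]), 'eef_rot': array([-1.799975e+02, -8.100000e-03, -8.604180e+01]), 'contact_force': array([ 0.4793, -3.5296, -1.286 ]), 'moment': array([-0.9591, -0.4303,  0.0436]), 'gripper_width': np.float64(0.0158)}
```

View pics/wrist6.png

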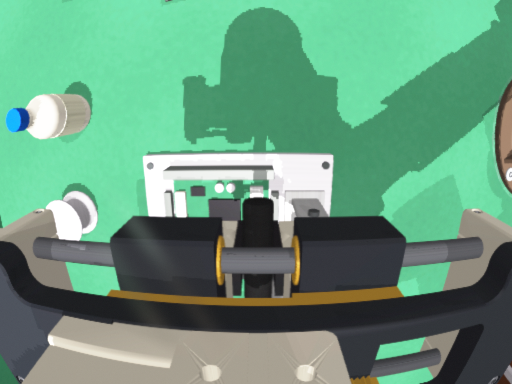

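Emit:
step_arm:
  commands:
    - [[0,-7.4,3.1],0]
    - [[0,-7.2,3.4],0]
    - [[0,-13.9,8],0]
    - [[0,-13,9.3],0]
    - [[0,-12,10.6],0]
    - [[0,-10.9,11.7],0]
    - [[0,-9.7,12.7],0]
    - [[0,-8.4,13.6],0]
    - [[0,-7,14.4],0]
    - [[0,-5.5,15],0]
    - [[0,-2.2,7.7],0]
    - [[0,-1.8,7.8],0]
    - [[0,-1.3,7.9],0]
    - [[0,-1.1,7.9],0]
    - [[0,0,0],0]
    - [[0,0,0],0]

```text
time_s: 22.28
tcp_pos: [0.5849, 0.108, 0.0789]
eef_rot: [180.0, -0.0, -86.0]
contact_force: [0.5, -0.8, -0.6]
gripper_width: 0.0153
```

Emit:
step_arm:
  commands:
    - [[0,-0.4,4],0]
    - [[0,-0.2,4],0]
    - [[0,-0.1,3],0]
    - [[0,-0.1,2],0]
    - [[0,0,0],0]
    - [[0,0,0],0]

```text
time_s: 23.02
tcp_pos: [0.5857, 0.108, 0.0658]
eef_rot: [180.0, -0.0, -86.0]
contact_force: [-0.7, -0.6, -1.4]
gripper_width: 0.0153
```

Emit:
step_arm:
  commands:
    - [[0,0,1],0]
    - [[0,0,1],0]
    - [[0,0,0.5],0]
    - [[0,0,0],0]
    - [[0,0,0],0]

```text
time_s: 23.65
tcp_pos: [0.5857, 0.108, 0.0645]
eef_rot: [-180.0, -0.0, -86.0]
contact_force: [-6.5, 0.6, 8.6]
gripper_width: 0.0154
```

```bash
python3 - <<'E'
from h import *
c=imaging.capture("scene"); cv2.imwrite("pics/scene7.png",cv2.resize(c["img"][120:300,230:450,::-1],None,fx=3.5,fy=3.3,interpolation=cv2.INTER_CUBIC))
E
```

```text
(no output)
```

View pics/scene7.png

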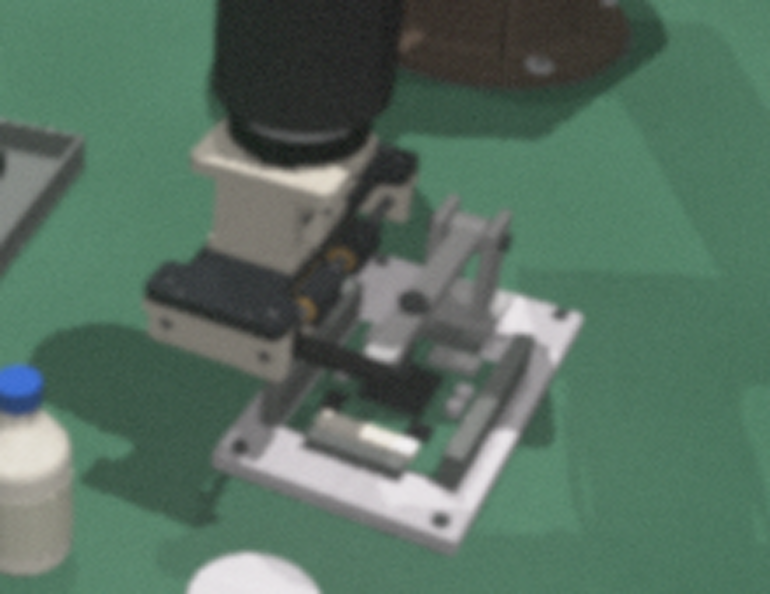

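The foot is on the board: the upward force is 8.6 N and the arm looks level. I let go and rise clear.

Emit:
step_arm:
  commands:
    - [[0,0,-0.5],0]
    - [[0,0,0],0]
    - [[0,0,0],0]
    - [[0,0,0],0]
    - [[0,0,0],0]
    - [[0,0,0],0]
    - [[0,0,0],0]
    - [[0,0,0],0]
    - [[0,0,0],0]
    - [[0,0,0],0]
  gripper: 0

```text
time_s: 24.95
tcp_pos: [0.5859, 0.108, 0.0639]
eef_rot: [180.0, -0.0, -86.0]
contact_force: [-0.0, 0.5, -0.0]
gripper_width: 0.0878
```

Emit:
step_arm:
  commands:
    - [[0,0,-10],0]
    - [[0,0,-20],0]
    - [[0,0,-40],0]
    - [[0,0,-40],0]
    - [[0,0,-20],0]
    - [[0,0,0],0]
    - [[0,0,0],0]
    - [[0,0,0],0]
    - [[0,0,0],0]
    - [[0,0,0],0]
    - [[0,0,0],0]
    - [[0,0,0],0]

```text
time_s: 26.45
tcp_pos: [0.5859, 0.108, 0.1938]
eef_rot: [180.0, -0.0, -86.0]
contact_force: [-0.7, -0.4, 0.1]
gripper_width: 0.0875
```

```bash
python3 - <<'E'
from h import *
c=imaging.capture("scene"); np.savez("s8.npz",**c);cv2.imwrite("pics/scene8.png",cv2.resize(c["img"][120:300,230:450,::-1],None,fx=3.5,fy=3.3,interpolation=cv2.INTER_CUBIC))
s=r.get_state();c=imaging.capture("wrist"); np.savez("w8.npz",**c,tcp=s["tcp_pos"],rot=s["eef_rot"]); cv2.imwrite("pics/wrist8.png",c["img"][:,:,::-1])
a=np.radians(183.93);R=np.array([[np.cos(a),-np.sin(a)],[np.sin(a),np.cos(a)]]);o=np.array([.506,.161])
c=dict(np.load("s8.npz"));W=cloud(c);J=(W[...,:2]-o)@R
for x0 in range(-80,90,20):
  q=(abs(J[...,1])<.006)&(J[...,0]>x0/1e3)&(J[...,0]<x0/1e3+.02)&(W[...,2]>.07)&(W[...,2]<.11)
  if q.sum(): print(x0,q.sum(),np.median(W[q][:,2]).round(4),W[q][:,2].max().round(4))
q=(J[...,1]>.015)&(J[...,1]<.085)&(abs(J[...,0]+.075)<.02)&(W[...,2]>.05)&(W[...,2]<.2)
print("grip",q.sum(),np.percentile(W[q][:,2],[10,50,90]).round(4),np.median(J[q],0))
E
```

```text
-80 42 0.0859 0.0881
-60 36 0.0854 0.0885
-40 51 0.0867 0.0921
-20 24 0.0911 0.0926
0 36 0.0856 0.0876
20 31 0.0855 0.0887
40 30 0.0856 0.0885
60 36 0.0868 0.0923
80 12 0.0905 0.0915
grip 263 [0.0774 0.0839 0.0869] [-0.08121633  0.04942006]
```

View pics/scene8.png

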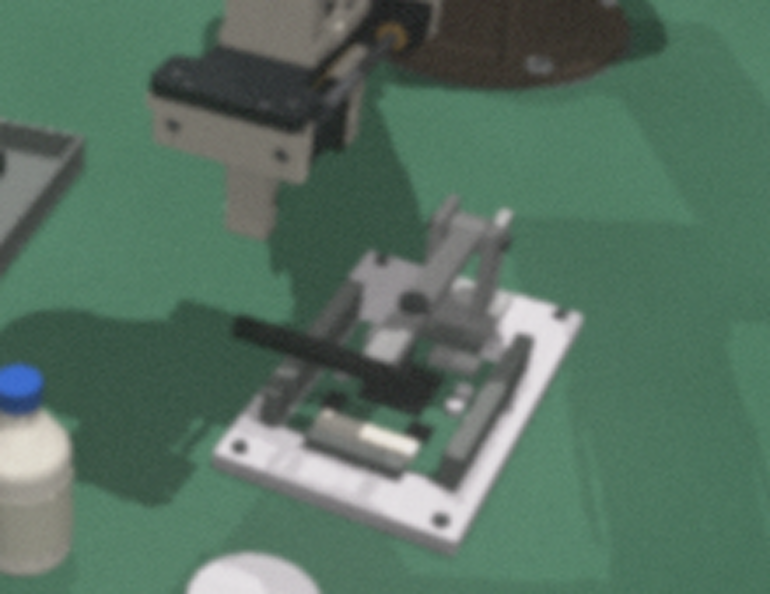

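View pics/wrist8.png

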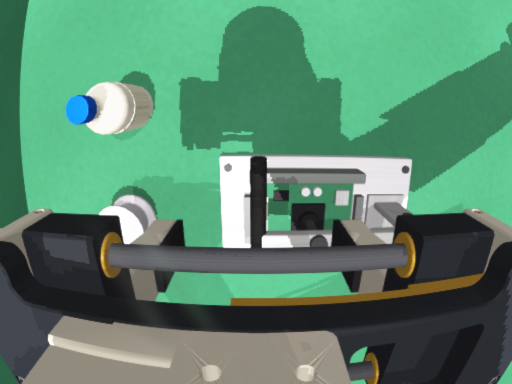

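The arm is level, with its bar top at about 86 mm along its whole length, so it is closed. I hold off it for another 2.25 s or so.

Emit:
step_arm:
  commands:
    - [[0,0,0],0]
    - [[0,0,0],0]
    - [[0,0,0],0]
    - [[0,0,0],0]
    - [[0,0,0],0]
    - [[0,0,0],0]
    - [[0,0,0],0]
    - [[0,0,0],0]
    - [[0,0,0],0]
    - [[0,0,0],0]
    - [[0,0,0],0]
    - [[0,0,0],0]
    - [[0,0,0],0]
    - [[0,0,0],0]
    - [[0,0,0],0]
    - [[0,0,0],0]
    - [[0,0,0],0]
    - [[0,0,0],0]

```text
time_s: 28.8
tcp_pos: [0.5859, 0.108, 0.1939]
eef_rot: [180.0, 0.0, -86.0]
contact_force: [0.2, 0.6, 0.3]
gripper_width: 0.0876
```

Emit:
step_arm:
  commands:
    - [[0,0,20],0]
    - [[0,0,40],0]
    - [[0,0,35],0]
    - [[0,0,20],0]
    - [[0,0,10],0]
    - [[0,0,5],0]
    - [[0,0,0],0]
    - [[0,0,0],0]

```text
time_s: 29.8
tcp_pos: [0.5864, 0.1082, 0.0648]
eef_rot: [-179.9, 0.0, -86.0]
contact_force: [0.2, 0.4, 0.4]
gripper_width: 0.0879
```

Emit:
step_arm:
  commands:
    - [[0,0,0],0]
    - [[0,0,0],0]
    - [[0,0,0],0]
    - [[0,0,0],0]
    - [[0,0,0],0]
    - [[0,0,0],0]
    - [[0,0,0],0]
    - [[0,0,0],0]
  gripper: 1
  grip_force: 15

```text
time_s: 30.8
tcp_pos: [0.5857, 0.108, 0.0638]
eef_rot: [180.0, -0.0, -86.0]
contact_force: [0.3, -0.1, 0.6]
gripper_width: 0.0155
```

Now the reverse arc, first up to 1.0 rad.

Emit:
step_arm:
  commands:
    - [[0,0.2,-8],0]
    - [[0,0.6,-8],0]
    - [[0,2.4,-15.8],0]
    - [[0,4,-15.5],0]
    - [[0,5.5,-15],0]
    - [[0,7,-14.4],0]
    - [[0,8.4,-13.6],0]
    - [[0,9.7,-12.7],0]
    - [[0,10.9,-11.7],0]
    - [[0,12,-10.6],0]
    - [[0,13,-9.3],0]
    - [[0,0,0],0]

```text
time_s: 32.3
tcp_pos: [0.5147, 0.1034, 0.2029]
eef_rot: [-179.5, 0.1, -85.9]
contact_force: [7.4, -3.3, 7.1]
gripper_width: 0.0155
```

Emit:
step_arm:
  commands:
    - [[0,13.9,-8],0]
    - [[0,14.6,-6.5],0]
    - [[0,15.2,-5],0]
    - [[0,15.6,-3.5],0]
    - [[0,15.9,-1.9],0]
    - [[0,16,-0.3],0]
    - [[0,15.9,1.3],0]
    - [[0,15.7,2.9],0]
    - [[0,7.7,2],0]
    - [[0,0,0],0]
    - [[0,0,0],0]

```text
time_s: 33.67
tcp_pos: [0.3822, 0.0939, 0.2174]
eef_rot: [180.0, -0.0, -86.0]
contact_force: [-1.3, 3.3, 3.2]
gripper_width: 0.0152
```

```bash
python3 - <<'E'
from h import *
s=r.get_state(); print({k:np.round(v,4) for k,v in s.items() if k!='joint_torque'})
a=np.radians(183.93);R=np.array([[np.cos(a),-np.sin(a)],[np.sin(a),np.cos(a)]]);o=np.array([.506,.161])
j=(s["tcp_pos"][:2]-o)@R; print(j, np.degrees(np.arctan2(s["tcp_pos"][2]+.0188-.08,.085-j[0])),np.arctan2(s["tcp_pos"][2]+.0188-.08,.085-j[0]))
c=imaging.capture("scene"); cv2.imwrite("pics/scene9.png",c["img"][:,:,::-1])
E
```

```text
{'time_s': np.float64(33.675), 'joints': array([ 4.29713e+01, -7.07540e+00, -3.26861e+01, -2.00000e-03,
       -6.44340e+01, -3.89892e+01]), 'qd': array([-0.2646,  0.3682,  0.3289,  0.0166, -0.0338, -0.01  ]), 'tcp_pos': array([0.3822, 0.0939, 0.2174]), 'eef_rot': array([ 1.799641e+02, -2.670000e-02, -8.601880e+01]), 'contact_force': array([-1.3208,  3.3449,  3.2217]), 'moment': array([1.1275, 0.3542, 0.0171]), 'gripper_width': np.float64(0.0152)}
[0.12812986 0.05844239] 105.43789770003183 1.8402384712465119
```

View pics/scene9.png

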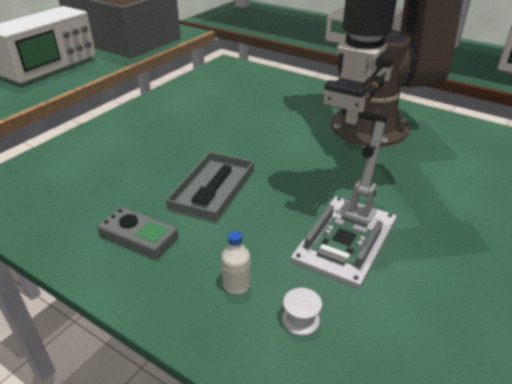

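Emit:
step_arm:
  commands:
    - [[0,8,2.5],0]
    - [[0,7,2.5],0]
    - [[0,4,1.5],0]
    - [[0,0,0],0]
    - [[0,0,0],0]

```text
time_s: 34.35
tcp_pos: [0.363, 0.0925, 0.2108]
eef_rot: [180.0, -0.0, -86.0]
contact_force: [0.4, 2.9, -2.1]
gripper_width: 0.0156
```

Emit:
step_arm:
  commands:
    - [[0,0,0],0]
    - [[0,0,0],0]
    - [[0,0,0],0]
    - [[0,0,0],0]
    - [[0,0,0],0]
    - [[0,0,0],0]
    - [[0,0,0],0]
    - [[0,0,0],0]
  gripper: 0

```text
time_s: 35.35
tcp_pos: [0.3632, 0.0926, 0.211]
eef_rot: [-180.0, 0.0, -86.0]
contact_force: [0.0, -0.7, -1.0]
gripper_width: 0.0863
```

Emit:
step_arm:
  commands:
    - [[0,0,-10],0]
    - [[0,0,-20],0]
    - [[0,0,-40],0]
    - [[0,0,-40],0]
    - [[0,0,-30],0]
    - [[0,0,-10],0]
    - [[0,0,0],0]
    - [[0,0,0],0]

```text
time_s: 36.35
tcp_pos: [0.3627, 0.0923, 0.3599]
eef_rot: [179.9, -0.0, -86.0]
contact_force: [-0.1, 0.3, -0.2]
gripper_width: 0.0877
```

Emit:
step_arm:
  commands:
    - [[-20,0,0],0]
    - [[-40,0,0],0]
    - [[-40,0,0],0]
    - [[-40,0,0],0]
    - [[-40,0,0],0]
    - [[-40,0,0],0]
    - [[-40,0,0],0]
    - [[-40,0,0],0]
    - [[-40,0,0],0]
    - [[-40,0,0],0]
    - [[-40,0,0],0]
    - [[-40,0,0],0]
    - [[-20,0,0],0]
    - [[0,0,0],0]
    - [[0,0,0],0]

```text
time_s: 38.22
tcp_pos: [0.3299, 0.5709, 0.36]
eef_rot: [180.0, -0.1, -86.0]
contact_force: [0.7, -0.4, 1.3]
gripper_width: 0.0876
```

```bash
python3 - <<'E'
from h import *
print(r.get_state()["contact_force"].round(2))
c=imaging.capture("top"); np.savez("t10.npz",**c); im=c["img"]
cv2.imwrite("pics/top10.png",cv2.resize(im[90:320,115:365,::-1],None,fx=2.5,fy=2.5,interpolation=cv2.INTER_CUBIC))
W=cloud(c);c0=dict(np.load("top.npz"));W0=cloud(c0)
a=np.radians(183.93);R=np.array([[np.cos(a),-np.sin(a)],[np.sin(a),np.cos(a)]]);o=np.array([.506,.161])
q=(W[...,2]>.222)&(W[...,2]<.26);q[320:]=0;q[:165]=0;q[:,:115]=0;q[:,240:]=0
J=(W[...,:2]-o)@R; g=np.r_[np.median(J[q],0),np.median(W[q][:,2])]; print("grip",g,"ang",np.arctan2(g[2]-.008-.08,.085-g[0]))
m=np.zeros(im.shape[:2],np.uint8);b=(im.max(2)<110)&(W[...,2]>.015); m[175:268,290:348]=b[175:268,290:348]
m=cv2.morphologyEx(m,cv2.MORPH_OPEN,np.ones((3,3)));n,l,st,_=cv2.connectedComponentsWithStats(m);k=1+st[1:,4].argmax();v,u=np.nonzero(l==k)
P=ray_plane(c,np.c_[u,v],.024)[:,:2]; rc=cv2.minAreaRect((P*1000).astype(np.float32));print("brush",rc,"top z",np.percentile(W[v,u,2],[5,50,95]))
t=np.radians(12.25);Rt=np.array([[np.cos(t),-np.sin(t)],[np.sin(t),np.cos(t)]]);print("in tray",(np.array(rc[0])-[518,-194.4])@Rt)
d=np.abs(im.astype(int)-c0["img"]).max(2)
for n,(x0,y0,x1,y1) in dict(reel=(150,115,185,150),bottle=(210,112,238,150),meter=(290,112,358,152)).items(): print(n,(d[y0:y1,x0:x1]>60).sum())
# board: green inside nest
h=cv2.cvtColor(im,cv2.COLOR_RGB2HSV)
for cc,nm in((c0,"before"),(c,"after")):
    i=cc["img"];w=(i.min(2)>190); mm=np.zeros(w.shape,np.uint8);mm[195:212,163:188]=w[195:212,163:188];vv,uu=np.nonzero(mm);print(nm,"connector",ray_plane(cc,[[uu.mean(),vv.mean()]],.03)[0],len(uu))
E
```

```text
[ 0.65 -0.39  1.31]
grip [0.14944358 0.03837267 0.23252106] ang 1.9902449146729886
brush ((518.2100830078125, -192.35784912109375), (164.284912109375, 41.04319763183594), 11.903478622436523) top z [0.0208545  0.0244851  0.02724959]
in tray [0.63859847 1.95107844]
reel 0
bottle 0
meter 0
before connector [0.57643586 0.16323865 0.03      ] 98
after connector [0.57638177 0.16318391 0.03      ] 99
```

View pics/top10.png

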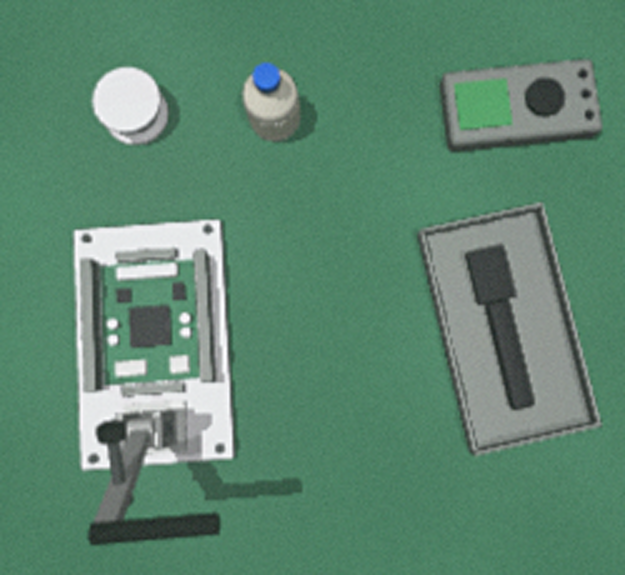

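The final checks are good: the clamp is at about 1.99 rad, the brush is flat about 2 mm from the tray centre, and the board and bystanders haven't moved.

```bash
python3 - <<'E'
from plant import close_job
print(close_job())
E
```

```text
the job is handed in; nothing more can be done
None
```

The job is done and handed in at about 38 s of the 70 s allowed; no verdict was reported.

**What I did:** I lifted the brush by its overhanging handle and laid it in the tray. I then swung the clamp arm down at well under 1 rad/s until the foot pressed lightly on the board (about 9 N). I let go and stayed clear of it for about 4 s, then swung it back open and moved the robot away.

**Last checks, from the top camera and state:**
- **Clamp:** open at about 1.99 rad. While it was released, the scene camera showed the bar level.
- **Brush:** flat, about 2 mm from the tray centre.
- **Board:** its white connector shifted less than 0.1 mm between the first and last pictures.
- **Bottle, reel and meter:** no change from the first picture.
- **Robot:** well clear of everything.

None of the checks failed or disagreed.

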